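Pack the rotary handpiece under the bur tray in its case

ROBOT

A 6-joint arm with a two-finger parallel gripper is mounted at the origin on a cart in front of the work surface, level with it; the furniture and walls round the work are solid. World frame = base frame: x ahead of the robot, y to its left, z up, the work surface at z = 0. Lengths are in mm, angles in rad, forces in N, time in s.
With the tool pointing down it reaches from about 275 to 1000 mm from the base axis. Payload 8.4 kg.
Tool frame: the origin (TCP) lies on the mounting face of the last link; the fingertips stand 173 mm ahead of it and the grasp point (between the pads) lies 155 mm ahead of it; z points along the fingers, y is the line along which they close (so a half turn about z gives the same grasp; the last joint's range is limited). The gripper opens to 85 mm and grips with 20 to 120 N. Pads are 22 mm wide; open, the fingers measure 114 mm over their backs; the gripper's body (76 mm by 85 mm) begins 54 mm behind the grasp point. The pads swing forward as they close: fully open they stand 13 mm farther back than shut.
Start: joints at [-0.002, 0.353, 1.633, -0, 1.155, -0.002], TCP at [625.004, -0, 404.681] pointing down, gripper open.
Joint ranges: [-2.63, 2.63], [-0.92, 2.1], [0.06, 2.66], [-1.3, 4.44], [0, 2.69], [-3.02, 3.02]. Speed limits (rad/s): [2.22, 2.22, 2.79, 3.14, 3.14, 3.14].

INTERFACE

Orientations are given as [roll, pitch, yaw] about the fixed x, y, z axes, in that order (R = Rz(yaw) Ry(pitch) Rx(roll)).
In Python, from rig import r gives the robot as it stands.
- The arm moves only by the tool apply_moves, never from a script. Its argument "deltas" is a list of rows, each an object with "claw": the gripper command: -1 is fully open, 1 is shut, values between are in proportion; "delta_pos": the shift along the tool's x, y, z in cm, a list of three; "yaw": the turn about the tool's z in rad. In form: [{"claw": claw, "delta_pos": [tx, ty, tz], "yaw": yaw}, ...]. A call has 1 to 8 rows; each row shifts and turns the commanded pose from where the row before left it, along the tool's axes as they then stand; what a row does not reach is not made up. A row lasts 1/8 s, in which the tool goes at most 62.5 mm and 10.7 degrees, less where a joint would pass 70% of its speed; a pose out of reach is approached as far as the arm can. A call with a gripper value outside its range is refused whole. The fingers move at their own pace and stop on an object; "grip_force" is the grip in N (left out, the last holds). Time passes only in rows, so rows that do not move let the fingers close. It gives the time, the measured TCP pose, the force, the opening and the grip force at its end, in the units of the state.
- r.sense(): the state, without advancing time (a new reading comes with each control period).
- r.grab_frame(name): name is "scene" or "side" or "wrist"; returns a dict with "img" (480x640x3 uint8, blue, green, red), "z_map" (480x640 float32, mm along the optical axis (not along the pixel's ray), 0 where there is no reading), "fx", "fy", "cx", "cy" (pixels), "dist" ([k1, k2, p1, p2, k3] as OpenCV has them; the pictures are not rectified), "eye" and "rotation" of the camera in the world; the wrist camera has in their place "T_tool_cam" (4x4, takes a point from camera to tool coordinates, whose origin is the TCP and whose axes are the flange's). Camera axes: x right, y up, looking along -z (the intrinsics and any distortion apply to the point x, -y, -z); pixel columns grow to the right and rows downward; lengths in mm; the calibration is good to about 2 mm. A picture is of the moment at which its call begins: read the wrist's pose just before it.
- r.sign_off(): hands the job in; it is judged then, once.
The state is a dict: "clock": time; "qpos": joint angles; "qvel": joint speeds; "joint_efforts": joint torques, N m; "eef_pos": TCP position; "tcp_rot": TCP orientation; "contact_force": force on the tool from outside, world axes, zero at the start; "wrist_torque": the same for the moment, N m; "opening": opening from 0.0 (shut) to 1.0 (fully open); "grasp_force": force on a finger pad.
Only numpy, scipy, OpenCV 4.12 (cv2) and the standard library are available. Lean on these libraries where they do the work, as an engineer would, in place of code of your own. Each camera call takes 0.05 s, during which the arm holds its last target. There are 200 camera calls.

TASK

Pack the rotary handpiece away: lift the loose lid off the metal case by its knob and lay it flat on the bench, knob up, lower the handpiece from its sloping rest into the two cradles on the case floor, and then lower the bur tray in over it so that it sits level on its ledges. Leave the lid off, as more burs have yet to go back; drop nothing, and leave the other things on the bench where they are.

Things in the scene. Friction and masses are not known exactly. Their poses are not given: they have to be found in the camera images.
- case: Fixed open-topped grey metal case under the lid, 174 (x) x 120 (y) x 58 mm high, walls and floor 4 mm (inside 166 x 112). Origin: centre of its underside; z up, x along its length. Two ledges 7 mm wide run along the long inner walls, tops 48 mm up (98 mm free between them).
- cradle (a point): Where the middle of the handpiece lies when packed, 32 mm above the case's underside, above its centre; axes as the case. Two black U cradles on the case floor at x = -50 and +34 mm (12 mm along x, seats 19 mm up, 30 mm between their cheeks, cheeks to 35 mm up, 44 mm over all) carry it along the case's x, either way round; the fingers fit between the two cradles.
- tray_seat (a point): Where the tray's origin (underside centre) lies when the tray sits home on the two ledges, 48 mm above the case's underside; axes as the case. The tray has 2.5 mm to spare on each side.
- lid: Loose grey lid on the case, a deep cover 184 (x) x 130 (y) x 34 mm high, about 0.35 kg. Origin: centre of its underside (the foot of its skirt). The skirt goes 8 mm down over the outside of the case with 2 mm to spare: lift it straight up first. Lying flat on the bench its origin is at z = 0.
- lid_knob (a point): Point to grip on the lid's round black knob: 55 mm above the lid's underside on its centre line; knob 28 mm across from 50 to 60 mm up, narrower below, top at 64 mm; lid top at 35 mm.
- bur_tray: Loose aluminium tray with small burs in its ends, 161 (x) x 107 (y) x 22 mm, about 0.25 kg, standing on the bench. Origin: centre of its underside. Its black grip bar lies along x in the middle: 70 long, 11 mm thick, top 30 mm up; beside it the tray is open for 45 mm each way in y and 47 mm each way in x, floor 3 mm up, so open the fingers to about 60 mm at most inside it.
- tray_grip (a point): Point to grip on the tray's bar, on its centre line, 22 mm above the tray's underside; axes as the tray.
- rest: Fixed sloping bench rest that holds the handpiece at the start: base 120 x 74 x 10 mm, two black U forks like the case's cradles on steel posts and an end stop at the low end. Origin: centre of its underside (base centre 4 mm ahead along x). Its slope rises along its own +x at 0.55 rad (31.5 degrees).
- grinder: Loose grey-green rotary handpiece, 145 mm long, 27 mm thick (24 where the fingers close), about 0.19 kg. Origin: on its underside at mid length; y runs along it towards the thin nose, z is its upper side. On the rest its y rises at 31.5 degrees along the rest's x; it lifts out along its own z. Grip it across, between the forks (at its y from -30 to +15 mm).
- grinder_mid (a point): Middle of the handpiece, on its axis, 13 mm above its underside; axes as the handpiece. Balance point.
- bare_patch (a point): Centre, on the bench top, of a patch of bare bench, 130 mm in world x and 200 mm in world y, where the lid can be laid with its length along world y.
- flux_pot: Bystander: white jar with a blue cap, 53 mm across, 58 mm high. Origin: centre of its underside.
- flat_pliers: Bystander: red-handled pliers lying flat, 38 x 132 x 10 mm. Origin: centre of its underside.
- clip_stand: Bystander: small red and black weighted clip stand, 50 mm across, 41 mm high. Origin: centre of its underside.

How it is judged (in metres and radians):
On the way, in this order (a step that is already met when the one before it is completed fails the run):
1. the lid lies flat on the bench, let go (height (world z) of lid between -0.004 and 0.004 m and angle between lid's own z axis and vertical below 0.05 rad and linear speed of lid below 0.02 m/s and contact force between the fingers and lid below 0.1 N), for 0.2 s.
2. the handpiece lies down in both cradles of the case, let go (x of grinder_mid in the frame of case between -0.013 and 0.013 m and y of grinder_mid in the frame of case between -0.007 and 0.007 m and z of grinder_mid in the frame of case between 0.028 and 0.036 m and angle between the y axis of grinder and the x axis of case, either way round below 0.12 rad and linear speed of grinder below 0.02 m/s and contact force between the fingers and grinder below 0.1 N), for 0.2 s.
At the end, for the whole second after the job is handed in: Lid flat on the bench (within 4 mm of it, 3 degrees); handpiece down in both cradles along the case (4 mm in height, 7 mm across, 13 mm along, 7 degrees); tray seated level on the ledges over it (3 mm in height, 5 mm sideways, 2 degrees); all at rest (height (world z) of lid between -0.004 and 0.004 m and angle between lid's own z axis and vertical below 0.05 rad and linear speed of each of lid, grinder, bur_tray below 0.02 m/s and x of grinder_mid in the frame of case between -0.013 and 0.013 m and y of grinder_mid in the frame of case between -0.007 and 0.007 m and z of grinder_mid in the frame of case between 0.028 and 0.036 m and angle between the y axis of grinder and the x axis of case, either way round below 0.12 rad and x of bur_tray in the frame of case between -0.005 and 0.005 m and y of bur_tray in the frame of case between -0.005 and 0.005 m and z of bur_tray in the frame of case between 0.045 and 0.0505 m and angle between bur_tray's own z axis and vertical below 0.035 rad); the robot touches nothing.
It fails at once if the lid, the handpiece or the tray is let fall (over 0.7 m/s with the fingers off it) ((contact force between the fingers and lid below 0.05 N and linear speed of lid above 0.7 m/s) or (contact force between the fingers and grinder below 0.05 N and linear speed of grinder above 0.7 m/s) or (contact force between the fingers and bur_tray below 0.05 N and linear speed of bur_tray above 0.7 m/s)).
It fails at once if the jar, the pliers or the clip stand is disturbed (moved 25 mm) (distance of any of flux_pot, flat_pliers, clip_stand from where it was at the start of the episode above 0.025 m).
It also fails if it takes over 69 s, if anything falls off the work surface, if the arm or the gripper's body presses on something with over 40 N, if the wrist force passes 120 N, or if a joint passes its speed limit or range.

## Working session

There is one attempt and no reset: what is moved stays moved. The work goes in short steps, Python scripts to look and compute and a tool call to move; the robot and the scene stay as the last step left them, time stands still between calls to the robot, and variables do not carry over. Pictures are saved under pics/ and viewed, at most 10 in all, crops included, and the job is handed in when it is done.

Besides the shell and the picture viewer there is one more tool, called after ">>>" as a command line: name --argument value ..., lists and objects as JSON in quotes. apply_moves: Moves the arm, as the interface text tells. Its arguments: {"type":"object","properties":{"deltas":{"type":"array"},"grip_force":{"type":"number"}},"required":["deltas"]}

```bash
mkdir -p pics
cat > h.py <<'E'
import numpy as np,cv2
from rig import r
from scipy.spatial.transform import Rotation as R
def cloud(name):
    s=r.sense(); f=r.grab_frame(name)
    K=np.array([[f['fx'],0,f['cx']],[0,f['fy'],f['cy']],[0,0,1.]])
    h,w=f['z_map'].shape
    uv=np.stack(np.meshgrid(np.arange(w),np.arange(h)),-1).reshape(-1,1,2).astype(np.float64)
    n=cv2.undistortPoints(uv,K,np.array(f['dist'],float)).reshape(h,w,2)
    z=f['z_map'].astype(float)
    pc=np.stack([n[...,0]*z,-n[...,1]*z,-z],-1)
    if name=='wrist':
        T=np.array(f['T_tool_cam']); p=pc@T[:3,:3].T+T[:3,3]
        Rt=R.from_euler('xyz',s['tcp_rot']).as_matrix()
        P=p@Rt.T+np.array(s['eef_pos'])
    else:
        Rc=np.array(f['rotation'])
        if Rc.shape!=(3,3): Rc=R.from_euler('xyz',Rc).as_matrix()
        P=pc@Rc.T+np.array(f['eye'])
    P[z==0]=np.nan
    return f['img'],P
E
python3 - <<'E'
from h import *
print(r.sense())
for n in ['scene','side','wrist']:
    im,P=cloud(n); cv2.imwrite(f'pics/{n}0.png',im); np.save(f'{n}0.npy',P)
    print(n,np.nanmin(P,(0,1)),np.nanmax(P,(0,1)))
E
```

```text
{'clock': 0.0, 'qpos': array([-2.42783215e-03,  3.53679930e-01,  1.63413428e+00,  3.93643091e-05,
        1.15518211e+00, -2.40560608e-03]), 'qvel': array([ 2.83222534e-04,  5.33942200e-05,  3.23755812e-04, -1.42489199e-04,
       -6.23267479e-04,  1.53874998e-03]), 'joint_efforts': array([-2.03471049e-03, -6.05236173e+01, -3.42063046e+01, -2.62302356e-04,
        9.48130677e-03,  3.61521288e-06]), 'eef_pos': array([ 6.24771249e+02, -1.07412352e-02,  4.03941593e+02]), 'tcp_rot': array([-3.14018908e+00, -3.93673735e-05,  1.57075815e+00]), 'contact_force': array([-0.03508555,  0.11675687, -0.80295534]), 'wrist_torque': array([-0.02865392, -0.02631097, -0.03078524]), 'grasp_force': 0.0, 'opening': 1.0019449399164777}
scene [-288.41108365 -717.3549308  -942.82857128] [ 975.79814679 2085.76507839  834.26296319]
side [ -558.92508119 -1087.37847749  -940.42272924] [969.33746134 856.77206767 754.97148233]
wrist [-683.8376121  -950.94055606 -925.8581519 ] [962.10451599 196.26042712 331.66066239]
```

View pics/scene0.png

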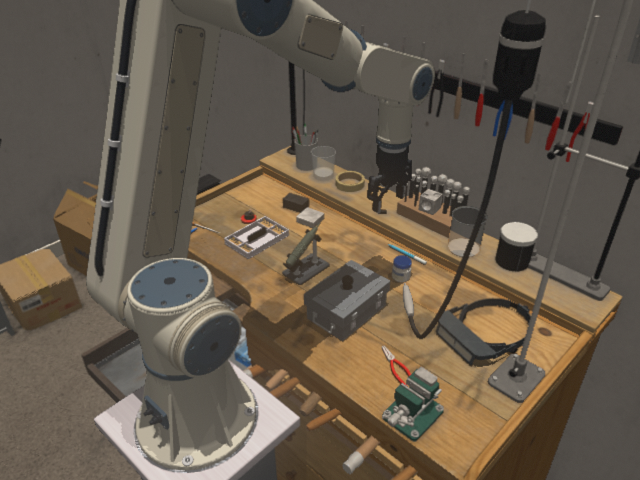

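View pics/side0.png

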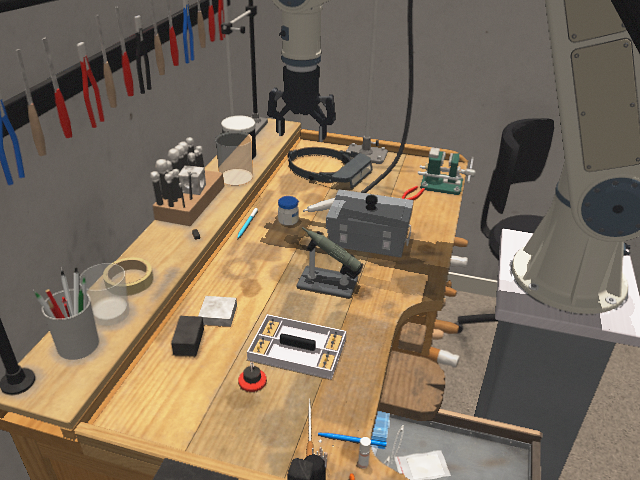

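The scene view shows the lidded case at (347,298), rest with handpiece at (305,260), tray at (257,236), jar at (401,268), pliers at (395,362) and clip stand at (249,215). I'll build a top-down map next.

Run:
```python
from h import *
# top-down map 1px=1.6mm ; x 250..850 up, y +550..-450 left->right
s=0.75; H=int(640*s*1);
x0,x1,y0,y1=200,900,-500,550
W=int((y1-y0)*s);H=int((x1-x0)*s)
M=np.zeros((H,W,3),np.uint8);Z=np.full((H,W),-1e9)
for n in ['scene','side','wrist']:
    im=cv2.imread(f'pics/{n}0.png');P=np.load(f'{n}0.npy').reshape(-1,3);c=im.reshape(-1,3)
    ok=np.isfinite(P[:,0])&(P[:,2]>-15)&(P[:,2]<140)&(P[:,0]>x0)&(P[:,0]<x1)&(P[:,1]>y0)&(P[:,1]<y1)
    P=P[ok];c=c[ok];o=np.argsort(P[:,2])
    for p,k in zip(P[o],c[o]):
        i=int((x1-p[0])*s);j=int((y1-p[1])*s)
        if i<H and j<W and p[2]>Z[i,j]-3: Z[i,j]=max(p[2],Z[i,j]);M[max(i-1,0):i+1,max(j-1,0):j+1]=k
for y in range(-500,550,100): cv2.line(M,(int((y1-y)*s),0),(int((y1-y)*s),H),(0,255,255) if y==0 else (90,160,90),1);cv2.putText(M,str(y),(int((y1-y)*s),10),0,.35,(0,255,255))
for x in range(200,900,100): cv2.line(M,(0,int((x1-x)*s)),(W,int((x1-x)*s)),(90,160,90),1);cv2.putText(M,str(x),(0,int((x1-x)*s)),0,.35,(0,255,255))
cv2.imwrite('pics/top0.png',M)
```

```text
(no output)
```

View pics/top0.png

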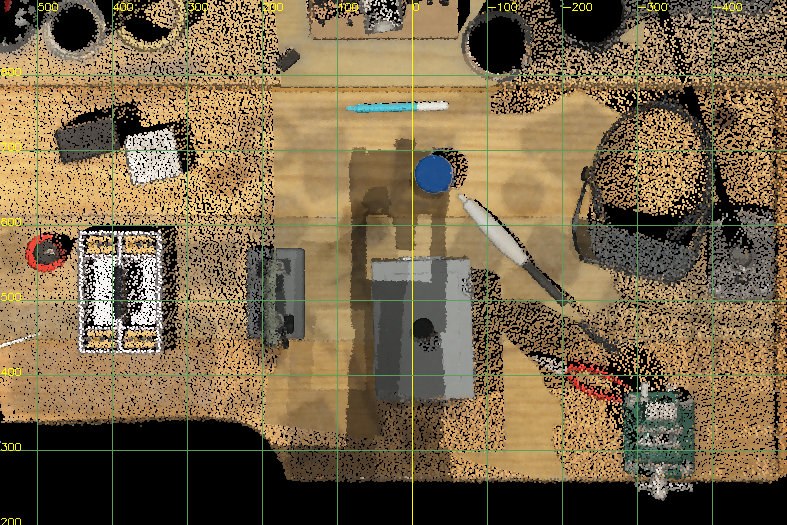

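View pics/wrist0.png

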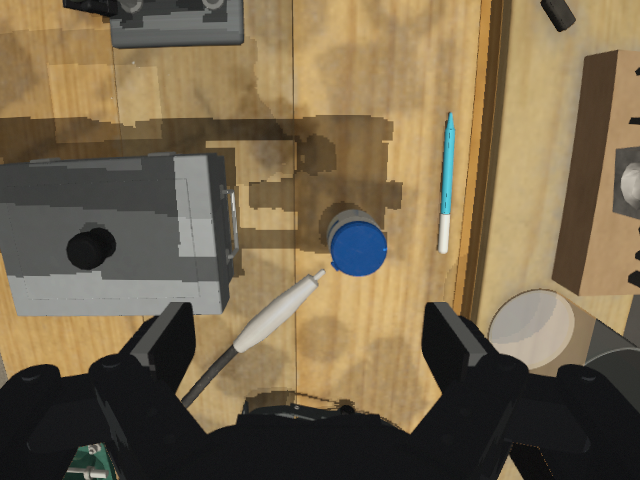

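The top map puts the lid near (460,-13), the tray near (512,388), the rest near (510,180) and the bare patch around x≈690, y≈190 (wrist view: knob at (90,247), jar at (358,247)). Now I'll get the numbers.

```bash
cat >> h.py <<'E'
def sel(P,x,y,z):
    P=P.reshape(-1,3); 
    with np.errstate(invalid='ignore'):
        m=(P[:,0]>x[0])&(P[:,0]<x[1])&(P[:,1]>y[0])&(P[:,1]<y[1])&(P[:,2]>z[0])&(P[:,2]<z[1])
    return P[m]
def rect(Q): return cv2.minAreaRect(Q[:,:2].astype(np.float32))
E
python3 - <<'E'
from h import *
np.set_printoptions(precision=1,suppress=True)
for n in ['scene','side','wrist']:
    P=np.load(n+'0.npy')
    q=sel(P,(330,600),(-120,100),(80,92)); print(n,'lid',len(q),rect(q) if len(q)>9 else'',np.median(q,0))
    q=sel(P,(430,500),(-60,30),(111,117)); print(' knob',len(q),rect(q) if len(q)>9 else'', q.mean(0) if len(q) else '')
    q=sel(P,(400,620),(300,470),(18,34)); print(' tray',len(q),rect(q) if len(q)>9 else '')
    q=sel(P,(400,620),(300,470),(27,34)); print(' bar',len(q),rect(q) if len(q)>9 else '',np.median(q,0))
    q=sel(P,(400,620),(130,240),(7,13)); print(' base',len(q),rect(q) if len(q)>9 else '')
    q=sel(P,(400,680),(110,250),(40,250)); print(' hp',len(q), q.min(0) if len(q) else '',q.max(0) if len(q) else '',rect(q) if len(q)>9 else '')
    q=sel(P,(600,780),(70,310),(-20,60)); print(' patch z',len(q),np.percentile(q[:,2],[1,50,99]) if len(q) else '')
    q=sel(P,(620,720),(-80,20),(50,62)); print(' jar',q.mean(0) if len(q) else '')
E
```

```text
scene lid 2494 ((458.17877197265625, -15.166740417480469), (190.53866577148438, 135.56048583984375), 1.6958175897598267) [445.7 -23.2  86.7]
 knob 51 ((457.5504150390625, -16.66043472290039), (26.40923309326172, 27.7125244140625), 85.54402160644531) [456.9 -16.7 114.4]
 tray 535 ((506.76416015625, 397.8221435546875), (169.22506713867188, 139.77548217773438), 1.39002525806427)
 bar 97 ((505.07373046875, 381.4966125488281), (161.6498565673828, 107.68118286132812), 0.6993309855461121) [503.3 386.2  29. ]
 base 392 ((509.44964599609375, 184.044189453125), (217.96218872070312, 95.93421173095703), 3.1790945529937744)
 hp 624 [432.1 153.8  40.1] [566.6 202.7 135. ] ((499.1956787109375, 178.73953247070312), (47.15425491333008, 134.50213623046875), 87.97625732421875)
 patch z 2564 [-3.6  2.3 22.8]
 jar [662.4 -32.7  58. ]
side lid 2341 ((461.11907958984375, -13.322746276855469), (184.1288604736328, 139.20945739746094), 1.537607192993164) [454.3  -2.3  86. ]
 knob 58 ((461.3770446777344, -12.99574089050293), (25.55517578125, 22.54183578491211), 84.88709259033203) [460.8 -10.7 114.2]
 tray 1084
[... 528 characters left out ...]
 jar [667.5 -24.2  57.4]
wrist lid 31398 ((458.97369384765625, -14.845672607421875), (185.19869995117188, 130.13079833984375), 1.5268840789794922) [470.8  -7.4  85.8]
 knob 928 ((460.2066345214844, -14.399051666259766), (24.63424301147461, 26.250640869140625), 34.219295501708984) [461.2 -13.9 114.3]
 tray 0 
 bar 0  [nan nan nan]
 base 5490 ((507.9476013183594, 162.94656372070312), (39.45825958251953, 119.50045776367188), 89.5064926147461)
 hp 691 [434.3 158.6  40.4] [477.6 174.1  76.1] ((456.0122985839844, 166.28927612304688), (13.692344665527344, 44.68826675415039), 79.81147766113281)
 patch z 25608 [-1.3  0.7  2.8]
 jar [666.6 -28.4  58.1]
  return _methods._mean(a, axis=axis, dtype=dtype,
  ret = um.true_divide(
```

>>> apply_moves --deltas '[{"claw":-1,"delta_pos":[-0.35,-4.12,2.6],"yaw":0},{"claw":-1,"delta_pos":[-0.35,-4.12,2.6],"yaw":0},{"claw":-1,"delta_pos":[-0.35,-4.12,2.6],"yaw":0},{"claw":-1,"delta_pos":[-0.35,-4.12,2.6],"yaw":0},{"claw":-1,"delta_pos":[0,0,0],"yaw":0},{"claw":-1,"delta_pos":[0,0,0],"yaw":0}]' --grip_force 60

```text
clock: 0.9
eef_pos: [461.1, -14.0, 301.2]
tcp_rot: [3.14, 0.0, 1.571]
contact_force: [0.7, -0.1, -0.1]
opening: 0.998
grasp_force: 0.0
```

>>> apply_moves --deltas '[{"claw":-1,"delta_pos":[0,-0.05,2.5],"yaw":0},{"claw":-1,"delta_pos":[0,0,1.45],"yaw":0},{"claw":-0.3,"delta_pos":[0,0,0],"yaw":0},{"claw":1,"delta_pos":[0,0,0],"yaw":0},{"claw":1,"delta_pos":[0,0,0],"yaw":0},{"claw":1,"delta_pos":[0,0,0],"yaw":0},{"claw":1,"delta_pos":[0,0,0],"yaw":0},{"claw":1,"delta_pos":[0,0,0],"yaw":0}]' --grip_force 60

```text
clock: 1.9
eef_pos: [459.9, -14.0, 262.1]
tcp_rot: [3.141, 0.0, 1.571]
contact_force: [-2.4, -0.0, 8.3]
opening: 0.298
grasp_force: 58.4
```

>>> apply_moves --deltas '[{"claw":1,"delta_pos":[0,0,-0.6],"yaw":0},{"claw":1,"delta_pos":[0,0,-1],"yaw":0},{"claw":1,"delta_pos":[0,0,-2],"yaw":0},{"claw":1,"delta_pos":[0,0,-3],"yaw":0},{"claw":1,"delta_pos":[0,0,-3.5],"yaw":0},{"claw":1,"delta_pos":[0,0,-3],"yaw":0},{"claw":1,"delta_pos":[0,0,0],"yaw":0}]' --grip_force 60

```text
clock: 2.78
eef_pos: [460.3, -14.0, 394.4]
tcp_rot: [3.137, 0.0, 1.571]
contact_force: [0.1, 1.1, -5.2]
opening: 0.296
grasp_force: 59.5
```

Run:
```python
from h import *
np.set_printoptions(precision=1,suppress=True)
im,P=cloud('scene'); cv2.imwrite('pics/scene1.png',im[150:400,180:500]); np.save('scene1.npy',P)
q=sel(P,(330,600),(-140,100),(190,225)); print(len(q),rect(q),np.median(q,0)); 
A=np.c_[q[:,:2],np.ones(len(q))]; print(np.linalg.lstsq(A,q[:,2],rcond=None)[0])
im,P=cloud('wrist'); cv2.imwrite('pics/wrist1.png',im); np.save('wrist1.npy',P)
```

```text
2917 ((459.3234558105469, -16.743751525878906), (191.200439453125, 134.73020935058594), 1.2962212562561035) [428.8 -38.7 217.9]
[  0.    0.1 197. ]
```

View pics/scene1.png

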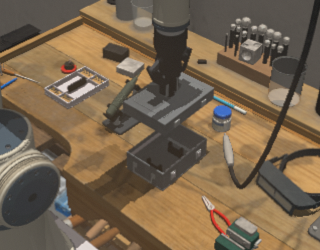

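The lid is held level and the open case with its two black cradles shows at about (165,155). I'll move it to the bare patch and turn it.

>>> apply_moves --deltas '[{"claw":1,"delta_pos":[2.4,2.75,0],"yaw":0},{"claw":1,"delta_pos":[4,4,0],"yaw":0},{"claw":1,"delta_pos":[4,4.5,0],"yaw":0},{"claw":1,"delta_pos":[4,4.5,0],"yaw":0},{"claw":1,"delta_pos":[3.5,4,0],"yaw":0},{"claw":1,"delta_pos":[2.5,2.75,0],"yaw":0},{"claw":1,"delta_pos":[0,0,0],"yaw":0.1},{"claw":1,"delta_pos":[0,0,0],"yaw":0.17}]'

```text
clock: 3.88
eef_pos: [684.4, 190.4, 388.5]
tcp_rot: [-3.137, 0.002, 1.297]
contact_force: [-0.0, 0.3, -5.0]
opening: 0.299
grasp_force: 60.0
```

>>> apply_moves --deltas '[{"claw":1,"delta_pos":[0,0,0],"yaw":0.17},{"claw":1,"delta_pos":[0,0,0],"yaw":0.17},{"claw":1,"delta_pos":[0,0,0],"yaw":0.17},{"claw":1,"delta_pos":[0,0,0],"yaw":0.17},{"claw":1,"delta_pos":[0,0,0],"yaw":0.17},{"claw":1,"delta_pos":[0,0,0],"yaw":0.17},{"claw":1,"delta_pos":[0,0,0],"yaw":0.17},{"claw":1,"delta_pos":[0,0,0],"yaw":0.11}]'

```text
clock: 4.88
eef_pos: [684.2, 189.9, 389.0]
tcp_rot: [3.14, 0.004, -0.004]
contact_force: [-0.2, -0.4, -5.6]
opening: 0.292
grasp_force: 60.0
```

>>> apply_moves --deltas '[{"claw":1,"delta_pos":[0,0,3],"yaw":0},{"claw":1,"delta_pos":[0,0,4.5],"yaw":0},{"claw":1,"delta_pos":[0,0,4.5],"yaw":0},{"claw":1,"delta_pos":[0,0,3],"yaw":0},{"claw":1,"delta_pos":[0,0,1.2],"yaw":0},{"claw":1,"delta_pos":[0,0,0.4],"yaw":0},{"claw":1,"delta_pos":[0,0,0],"yaw":0}]'

```text
clock: 5.75
eef_pos: [685.0, 190.1, 226.8]
tcp_rot: [-3.141, -0.001, 0.001]
contact_force: [-0.3, 0.2, -3.8]
opening: 0.296
grasp_force: 60.1
```

Run:
```python
from h import *
np.set_printoptions(precision=1,suppress=True)
im,P=cloud('scene')
q=sel(P,(560,800),(60,300),(20,62));q=q[q[:,2]<50]; print(len(q),rect(q),np.median(q,0),np.histogram(q[:,2],10))
im,P=cloud('side')
q=sel(P,(560,800),(60,300),(20,62));q=q[q[:,2]<50]; print(len(q),rect(q),np.median(q,0),np.histogram(q[:,2],10))
```

```text
1285 ((706.6185913085938, 171.9937744140625), (223.2719268798828, 186.66107177734375), 89.90438842773438) [684.6 142.3  42.4] (array([ 81,  76,  89,  87,  88,  87,  85, 109, 157, 426]), array([20., 23., 26., 29., 32., 35., 38., 41., 44., 47., 50.]))
2548 ((708.3411865234375, 180.22088623046875), (239.58950805664062, 183.15489196777344), 89.935546875) [704.2 240.4  45. ] (array([ 131,  151,  136,  131,  175,  157,  158,  160,  307, 1042]), array([20., 23., 26., 29., 32., 35., 38., 41., 44., 47., 50.]))
```

>>> apply_moves --deltas '[{"claw":1,"delta_pos":[0,0,0.7],"yaw":0},{"claw":1,"delta_pos":[0,0,0.4],"yaw":0},{"claw":1,"delta_pos":[0,0,0.2],"yaw":0},{"claw":1,"delta_pos":[0,0,0.1],"yaw":0},{"claw":1,"delta_pos":[0,0,0.1],"yaw":0},{"claw":1,"delta_pos":[0,0,0],"yaw":0},{"claw":1,"delta_pos":[0,0,0],"yaw":0}]'

```text
clock: 6.72
eef_pos: [684.6, 189.9, 212.2]
tcp_rot: [3.142, 0.0, 0.001]
contact_force: [-5.1, -1.9, 5.8]
opening: 0.296
grasp_force: 61.0
```

Contact. Release and rise.

>>> apply_moves --deltas '[{"claw":0,"delta_pos":[0,0,0],"yaw":0},{"claw":-1,"delta_pos":[0,0,0],"yaw":0},{"claw":-1,"delta_pos":[0,0,0],"yaw":0},{"claw":-1,"delta_pos":[0,0,0],"yaw":0},{"claw":-1,"delta_pos":[0,0,-3],"yaw":0},{"claw":-1,"delta_pos":[0,0,-5],"yaw":0},{"claw":-1,"delta_pos":[0,0,-6],"yaw":0},{"claw":-1,"delta_pos":[0,0,-4],"yaw":0}]'

```text
clock: 7.72
eef_pos: [685.0, 190.1, 394.4]
tcp_rot: [-3.141, -0.003, 0.001]
contact_force: [0.4, -0.1, -0.5]
opening: 1.0
grasp_force: 0.0
```

Run:
```python
from h import *
np.set_printoptions(precision=1,suppress=True)
print(r.sense()['eef_pos'])
for n in ['scene','side','wrist']:
    im,P=cloud(n); np.save(n+'2.npy',P); cv2.imwrite(f'pics/{n}2.png',im)
    q=sel(P,(590,800),(60,300),(31,39)); 
    if len(q)>9:
        A=np.c_[q[:,:2]-[685,190],np.ones(len(q))]; print(n,len(q),rect(q),np.linalg.lstsq(A,q[:,2],rcond=None)[0])
    q=sel(P,(350,570),(-100,80),(52,62)); print(' caserim',len(q),rect(q) if len(q)>9 else'')
    q=sel(P,(370,550),(-80,60),(31,38)); print(' cradles',len(q), q[np.argsort(q[:,0])][::max(1,len(q)//12)])
```

```text
[685.  190.1 394.4]
scene 1313 ((702.3541870117188, 181.02053833007812), (239.10479736328125, 178.8875732421875), 89.51653289794922) [-0.   0.  35.9]
 caserim 547 ((459.416259765625, -16.266738891601562), (182.63148498535156, 128.24989318847656), 1.0267691612243652)
 cradles 300 [[370.1   7.9  32. ]
 [372.   -4.   35.1]
 [374.7 -68.4  35.9]
 [403.5  -1.5  32.2]
 [413.4 -79.4  32.5]
 [445.1 -74.5  37.5]
 [473.4 -76.5  36.4]
 [489.  -40.2  33.7]
 [504.  -74.1  31.4]
 [531.7  38.6  31.7]
 [540.5 -20.2  33.1]
 [543.3  45.3  31.3]]
side 2995 ((704.4864501953125, 179.1017303466797), (171.27359008789062, 239.06312561035156), 0.6972223520278931) [ 0.  -0.  35.7]
 caserim 595 ((460.78533935546875, -14.404693603515625), (174.69004821777344, 130.56976318359375), 2.067483901977539)
 cradles 411 [[370.1  16.2  33.4]
 [385.5 -76.1  36.9]
 [402.3 -75.2  34.2]
 [413.2 -67.5  33.9]
 [426.5 -72.9  33.7]
 [444.8 -76.6  36.6]
 [461.2  40.6  33.3]
 [476.9  44.3  35.2]
 [491.3 -72.4  33.1]
 [502.   48.3  35.4]
 [517.7 -66.6  31.5]
 [536.1  44.9  31.7]
 [545.5 -45.7  35.7]]
wrist 29194 ((700.8758544921875, 180.73541259765625), (168.87759399414062, 237.7683868408203), 0.1267545521259308) [-0.  -0.  35.7]
 caserim 364 ((480.1587829589844, -69.94852447509766), (161.91954040527344, 53.279518127441406), 20.55386734008789)
 cradles 442 [[375.2 -53.3  31.3]
 [377.1 -51.4  34.5]
 [377.9 -63.7  31.8]
 [378.7 -48.8  31.3]
 [392.7 -73.5  35. ]
 [407.4 -74.   34.7]
 [412.8 -31.7  35.3]
 [545.7 -13.5  36.4]
 [546.2 -10.7  31.3]
 [546.6 -34.1  33.3]
 [547.2 -54.6  33.4]
 [547.9 -68.6  35.5]
 [549.5 -37.2  34.5]]
```

>>> apply_moves --deltas '[{"claw":-0.2,"delta_pos":[-4.7,1.4,0],"yaw":0},{"claw":-0.2,"delta_pos":[-4.7,1.4,0],"yaw":0},{"claw":-0.2,"delta_pos":[-4.7,1.4,0],"yaw":0},{"claw":-0.2,"delta_pos":[-4.7,1.4,0],"yaw":0},{"claw":-0.2,"delta_pos":[-4.7,1.4,0],"yaw":0},{"claw":-0.2,"delta_pos":[0,0,0],"yaw":0},{"claw":-0.2,"delta_pos":[0,0,0],"yaw":0}]'

```text
clock: 8.75
eef_pos: [450.1, 119.9, 390.8]
tcp_rot: [-3.142, -0.0, 0.001]
contact_force: [0.9, 0.3, 0.2]
opening: 0.598
grasp_force: 0.0
```

Run:
```python
from h import *
np.set_printoptions(precision=1,suppress=True)
im,P=cloud('wrist'); np.save('wrist3.npy',P); cv2.imwrite('pics/wrist3.png',im)
s=r.sense();print(s['eef_pos'],s['tcp_rot'])
# handpiece axis: per-x bin, top ridge
q=sel(P,(420,600),(140,225),(45,160))
for x in range(430,580,10):
    b=q[abs(q[:,0]-x)<5]
    if len(b)>5:
        t=b[b[:,2]>b[:,2].max()-6]; print(x,len(b),'ymin/max',b[:,1].min(),b[:,1].max(),'ztop',np.percentile(b[:,2],98),'y@top',t[:,1].mean())
q=sel(P,(350,570),(-100,80),(52,62)); print(len(q),rect(q))
```

```text
[450.6 120.1 390.9] [-3.1 -0.   0. ]
430 9 ymin/max 166.2485518176532 194.8428531233102 ztop 58.39051699179194 y@top 179.96696029981902
440 351 ymin/max 165.88809393913337 196.48551772213108 ztop 73.71197666956459 y@top 180.4645384660141
450 380 ymin/max 166.35556883569728 192.64941604707218 ztop 80.05233324906887 y@top 180.66597892825038
460 645 ymin/max 158.94510993830696 203.0559436439333 ztop 86.18996409823276 y@top 180.86863153823228
470 770 ymin/max 158.99364312811798 203.24365922081424 ztop 92.47845069098507 y@top 180.91763870862317
480 544 ymin/max 159.40744102353932 203.3021134787012 ztop 98.68677159515984 y@top 181.03626134611068
490 540 ymin/max 167.76002238460347 193.39544749257612 ztop 104.62205669787105 y@top 180.9886391761584
500 573 ymin/max 167.89354053738873 194.78562704524361 ztop 110.78445503387773 y@top 181.08111789962481
510 609 ymin/max 168.81344069959084 193.09635849369712 ztop 116.9246592297249 y@top 180.58734873894306
520 661 ymin/max 168.42713793922488 193.79647093335035 ztop 121.5672590053396 y@top 180.5500345866719
530 988 ymin/max 159.426271213559 202.99884036492648 ztop 123.54932813693387 y@top 180.51931554836565
540 1218 ymin/max 158.98407713861724 203.00410979168186 ztop 127.43072793146482 y@top 181.02668986193643
550 521 ymin/max 159.03323015731937 202.8342968453082 ztop 129.4713575997858 y@top 180.8832242756273
560 161 ymin/max 178.8938925937767 183.51571190603096 ztop 135.26181825478199 y@top 180.97677697824957
570 6 ymin/max 180.40872897511724 183.4366386213737 ztop 133.76089477682015 y@top 181.88915557660803
4886 ((458.8267822265625, -15.464435577392578), (174.9188232421875, 121.33555603027344), 1.8699111938476562)
```

View pics/wrist3.png

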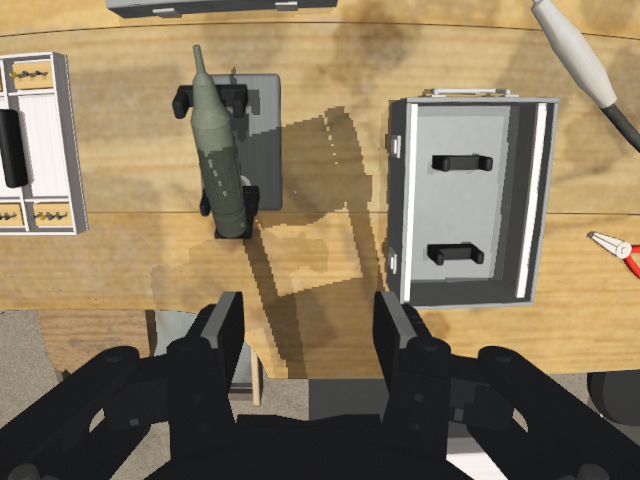

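Wrist view: handpiece along column ~220 with nose up at (197,45), forks at rows ~100 and ~200, open case at columns 390–555 with cradles at (462,162) and (455,252). I'll work in the handpiece and case frames.

Run:
```python
from h import *
np.set_printoptions(precision=1,suppress=True)
P=np.load('wrist3.npy')
c,s=np.cos(.55),np.sin(.55); m=np.array([504,180.8,97.4])
q=sel(P,(420,600),(140,225),(30,160))-m
L=np.c_[q[:,0]*c+q[:,2]*s,q[:,1],-q[:,0]*s+q[:,2]*c]
f=L[(abs(L[:,1])>16)&(abs(L[:,1])<24)&(L[:,2]>-14)]
print('forks along',np.histogram(f[:,0],np.arange(-66,70,4)))
print('fork ztop',np.percentile(f[:,2],99))
b=L[abs(L[:,1])<3]
for a in range(-76,80,8):
    k=b[abs(b[:,0]-a)<4]; print(a,len(k),np.percentile(k[:,2],95) if len(k) else'',end='; ')
print()
# case
rim=sel(P,(350,570),(-100,80),(54,62)); (cx,cy),_,a=rect(rim); a=np.deg2rad(1.7); print('rim z',np.median(rim[:,2]))
C=np.array([458.9,-15.4,0]); q=P.reshape(-1,3)-C; X=np.c_[q[:,0]*np.cos(a)+q[:,1]*np.sin(a),-q[:,0]*np.sin(a)+q[:,1]*np.cos(a),q[:,2]]
with np.errstate(invalid='ignore'):
  k=X[(abs(X[:,0])<75)&(abs(X[:,1])<28)&(X[:,2]>31)&(X[:,2]<40)]
  n=X[(abs(X[:,0])<75)&(abs(X[:,1])<10)&(X[:,2]>15)&(X[:,2]<24)]
for g in (k,n):
  for sg in (-1,1):
    w=g[g[:,0]*sg>0]; print(len(w),w.min(0),w.max(0),np.median(w,0))
for sg in (-1,1):
  w=k[k[:,0]*sg>0]
  for t in (-1,1):
    v=w[w[:,1]*t>0]; print(sg,t,len(v),v[:,1].min(),v[:,1].max(),v[:,0].min(),v[:,0].max())
```

```text
forks along (array([  0,   0,  36,  69, 132, 141,   0,   0,   0,   0,   0,   0,   0,
         0,   0,   0,   0,   0,   0,   0,   0,   0,   0,  58, 136, 203,
       166,   0,   0,   0,   0,   0,   0]), array([-66, -62, -58, -54, -50, -46, -42, -38, -34, -30, -26, -22, -18,
       -14, -10,  -6,  -2,   2,   6,  10,  14,  18,  22,  26,  30,  34,
        38,  42,  46,  50,  54,  58,  62,  66]))
fork ztop 2.2954401642583444
-76 7 8.83376847646673; -68 40 11.58980138452304; -60 56 12.00519415142808; -52 67 11.848825845035789; -44 59 11.983345550852619; -36 67 12.143948732068338; -28 70 12.311388636521338; -20 81 12.093785162990308; -12 90 12.152567788572766; -4 91 12.22520962609402; 4 103 12.113501371092761; 12 103 12.189645016499467; 20 108 11.991202078831716; 28 134 11.645798944435796; 36 158 8.91189568079641; 44 146 6.712379721665373; 52 174 5.429116223793058; 60 119 1.9914320447353826; 68 117 1.6612884051693533; 76 0 ; 
rim z 58.543096751101615
189 [-55.  -21.9  31.2] [-43.9  22.8  36.9] [-48.9  16.3  34.7]
229 [ 28.6 -21.2  31.2] [39.9 22.7 37.3] [34.2 15.7 34.7]
279 [-56.1  -9.9  15.1] [-43.8  10.   22.3] [-49.    0.3  19.9]
307 [ 28.  -10.   17.6] [40.3  9.9 22.2] [34.7 -0.1 20. ]
-1 -1 88 -21.898785783446698 -14.786645870648334 -54.66920211731175 -43.89806299160059
-1 1 101 15.61414021033743 22.83783321440594 -55.00739949503687 -44.04622983015324
1 -1 111 -21.216177268766277 -14.671961572037945 28.94457754348358 39.92938905528583
1 1 118 15.102359464496002 22.73658951427575 28.628898240799526 39.67694897077438
```

>>> apply_moves --deltas '[{"claw":-0.2,"delta_pos":[2.65,-3.05,2.5],"yaw":0},{"claw":-0.2,"delta_pos":[2.65,-3.05,3],"yaw":0},{"claw":-0.2,"delta_pos":[0,0,3.5],"yaw":0},{"claw":-0.2,"delta_pos":[0,0,0],"yaw":0},{"claw":-0.2,"delta_pos":[0,0,0],"yaw":0}]' --grip_force 40

```text
clock: 9.43
eef_pos: [503.3, 180.9, 301.7]
tcp_rot: [-3.142, -0.0, 0.001]
contact_force: [1.4, -0.6, 0.0]
opening: 0.603
grasp_force: 0.0
```

>>> apply_moves --deltas '[{"claw":-0.2,"delta_pos":[0,0,3],"yaw":0},{"claw":-0.2,"delta_pos":[0,0,1.95],"yaw":0},{"claw":0,"delta_pos":[0,0,0],"yaw":0},{"claw":1,"delta_pos":[0,0,0],"yaw":0},{"claw":1,"delta_pos":[0,0,0],"yaw":0},{"claw":1,"delta_pos":[0,0,0],"yaw":0},{"claw":1,"delta_pos":[0,0,0],"yaw":0}]'

```text
clock: 10.3
eef_pos: [503.3, 181.0, 253.4]
tcp_rot: [-3.141, -0.002, 0.001]
contact_force: [-1.5, -1.6, 7.4]
opening: 0.26
grasp_force: 40.0
```

>>> apply_moves --deltas '[{"claw":1,"delta_pos":[-0.26,0,-0.43],"yaw":0},{"claw":1,"delta_pos":[-0.52,0,-0.85],"yaw":0},{"claw":1,"delta_pos":[-1.04,0,-1.7],"yaw":0},{"claw":1,"delta_pos":[-1.04,0,-1.7],"yaw":0},{"claw":1,"delta_pos":[0,0,-4],"yaw":0},{"claw":1,"delta_pos":[0,0,-3],"yaw":0},{"claw":1,"delta_pos":[0,0,0],"yaw":0}]'

```text
clock: 11.18
eef_pos: [474.4, 181.1, 371.1]
tcp_rot: [-3.14, -0.004, 0.001]
contact_force: [-0.1, 0.1, -2.4]
opening: 0.267
grasp_force: 39.5
```

Run:
```python
from h import *
np.set_printoptions(precision=1,suppress=True)
e=r.sense()['eef_pos']; print(e)
for n in('side','wrist'):
    im,P=cloud(n); cv2.imwrite(f'pics/{n}4.png',im[60:360,160:480] if n=='side' else im)
    q=sel(P,(400,600),(165,197),(90,260)); 
    for x in range(400,580,15):
        b=q[abs(q[:,0]-x)<4]
        if len(b)>5: print(n,x,len(b),b[:,2].max(),b[:,2].min(),b[:,1].mean())
```

```text
[474.4 181.1 371.1]
side 415 43 192.79911708724717 171.73801774569915 187.26532419872385
side 430 60 202.0284594912181 176.67334221469469 188.40661353152967
side 445 63 211.9944454879393 183.90220942424787 189.17423054220788
side 460 64 220.064010899668 192.13516236719738 188.9986242243715
side 490 17 227.30248109820354 206.42109839412194 194.1040977442333
side 505 45 242.56551023929808 216.70153031674124 187.94057041612032
side 520 25 248.40846491302682 236.55007499409805 185.16639869707026
side 535 31 253.78677276823305 98.79625388429349 173.46681539113317
side 550 8 105.16225569648259 97.45911678895493 182.77611203914853
wrist 415 233 193.10415690132155 179.839044106545 180.90789071278206
wrist 430 349 202.1267994947838 185.39388610371407 180.97293765650184
wrist 445 517 211.8657498387772 194.62984835778948 180.96033058311107
wrist 460 706 235.0502204819579 207.474241462412 181.07285972062277
wrist 475 1494 244.62780553522293 216.51808456085547 181.00461849555975
wrist 490 1569 259.9876990291758 222.9195643798707 180.73268704454972
wrist 505 1542 242.61848964007632 223.32266476116322 180.8615349407581
wrist 520 1186 245.7632749496176 237.0255265471804 180.9241262727554
wrist 535 853 252.24244330467877 98.1395758179894 180.95688858205213
wrist 550 267 104.05772682663803 97.54856263647923 180.80926224247034
```

View pics/side4.png

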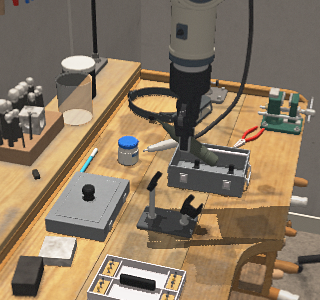

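Side view: handpiece held at its slope above the rest (around (195,150)), and the lid flat at (88,205). On to the case.

>>> apply_moves --deltas '[{"claw":1,"delta_pos":[-0.3,3,0],"yaw":-0.03},{"claw":1,"delta_pos":[-0.3,4.5,0],"yaw":0},{"claw":1,"delta_pos":[-0.5,5,0],"yaw":0},{"claw":1,"delta_pos":[-0.3,4.3,2],"yaw":0},{"claw":1,"delta_pos":[-0.1,2.1,4],"yaw":0},{"claw":1,"delta_pos":[0,0,4],"yaw":0},{"claw":1,"delta_pos":[0,0,2.5],"yaw":0},{"claw":1,"delta_pos":[0,0,0],"yaw":0}]'

```text
clock: 12.28
eef_pos: [462.6, -8.5, 241.1]
tcp_rot: [-3.141, 0.006, 0.031]
contact_force: [-0.4, -1.1, -1.8]
opening: 0.263
grasp_force: 39.5
```

```bash
cat > chk.py <<'E'
from h import *
np.set_printoptions(precision=1,suppress=True)
s=r.sense(); print(s['eef_pos'],s['tcp_rot'])
im,P=cloud('wrist'); a=np.deg2rad(1.7)
q=P.reshape(-1,3)-[459.2,-15,0]; q=q[np.isfinite(q[:,0])]
X=np.c_[q[:,0]*np.cos(a)+q[:,1]*np.sin(a),-q[:,0]*np.sin(a)+q[:,1]*np.cos(a),q[:,2]]
np.save('case.npy',X)
rim=X[(abs(X[:,0])<100)&(abs(X[:,1])<70)&(X[:,2]>54)&(X[:,2]<62)]
print('rim min/max',np.percentile(rim,.5,0),np.percentile(rim,99.5,0))
h=X[(abs(X[:,0])<90)&(abs(X[:,1])<17)&(X[:,2]>22)&(X[:,2]<150)]
for x in range(-75,80,12):
    b=h[abs(h[:,0]-x)<4]
    if len(b)>5: t=b[b[:,2]>np.percentile(b[:,2],97)-8]; print(x,len(b),'ztop',np.percentile(b[:,2],97),'y',t[:,1].min(),t[:,1].max())
E
python3 chk.py
```

```text
[462.6  -8.5 241.1] [-3.1  0.   0. ]
rim min/max [-79.6 -60.1  54.1] [86.6 59.4 60.7]
-63 12 ztop 59.603964361687645 y -2.7413509178937057 15.633230104852974
-51 305 ztop 69.6807366651133 y -4.22191737398706 16.983750165066134
-39 303 ztop 76.24431333455689 y -4.375495620844158 16.879604418107988
-27 518 ztop 83.38093549231381 y -5.376629779198514 16.998767778247032
-15 588 ztop 90.155657851119 y -4.913642224637286 16.736851446555708
-3 1129 ztop 115.14227636830448 y -7.161862972987715 -4.7274127877614776
9 2385 ztop 145.24077795302713 y -4.373031342986389 16.982081205902464
21 4331 ztop 149.4755072069492 y -15.77085718299973 16.990767963037577
33 1784 ztop 111.09058899414565 y -3.283764142463205 15.698371154242592
45 1359 ztop 114.92826941886322 y -0.7097275811170395 13.1982031406667
57 545 ztop 118.8994892662683 y 3.9811804185157946 8.877253105209673
69 103 ztop 120.67186858140123 y 4.494023614422921 8.437715811010012
```

>>> apply_moves --deltas '[{"claw":1,"delta_pos":[-0.4,0.65,0],"yaw":0},{"claw":1,"delta_pos":[0,0,0.3],"yaw":0},{"claw":1,"delta_pos":[0,0,0],"yaw":0}]'

```text
clock: 12.7
eef_pos: [460.2, -15.2, 240.8]
tcp_rot: [-3.142, -0.001, 0.031]
contact_force: [-0.6, -0.3, -1.7]
opening: 0.26
grasp_force: 39.5
```

```bash
python3 chk.py
```

```text
[460.2 -15.2 240.8] [-3.1 -0.   0. ]
rim min/max [-74.  -60.2  54.1] [86.7 59.4 60.9]
-63 38 ztop 61.66776805221824 y -10.383391915393926 10.516273585883415
-51 408 ztop 69.37469608632007 y -11.204656362330352 10.74994689046505
-39 337 ztop 76.4650548311061 y -11.442073321146115 11.059530462837312
-27 567 ztop 83.89940756628023 y -11.86756046825617 11.916321527830785
-15 647 ztop 90.77848343231831 y -11.493868875465763 11.218290742008405
-3 1523 ztop 115.338705387921 y -13.477274697041814 13.282385342350196
9 6025 ztop 149.55105359592233 y -10.361178053962645 9.920921894255471
21 4749 ztop 149.46980459043525 y -16.986999275560503 16.990030494868446
33 1716 ztop 111.87037861617635 y -9.170118557233367 8.695021621097426
45 1351 ztop 114.91825407810072 y -7.015418124593106 6.581424081427313
57 553 ztop 119.89437643407136 y -2.597870235004537 1.9651024447627476
```

>>> apply_moves --deltas '[{"claw":1,"delta_pos":[0,0,0.8],"yaw":0},{"claw":1,"delta_pos":[0,0,0.8],"yaw":0},{"claw":1,"delta_pos":[0,0,0.5],"yaw":0},{"claw":1,"delta_pos":[0,0,0.5],"yaw":0},{"claw":1,"delta_pos":[0,0,0.5],"yaw":0},{"claw":1,"delta_pos":[0,0,0],"yaw":0}]' --grip_force 20

```text
clock: 13.5
eef_pos: [461.0, -15.1, 209.4]
tcp_rot: [3.142, -0.001, 0.031]
contact_force: [1.4, -0.1, 2.6]
opening: 0.261
grasp_force: 39.5
```

```bash
python3 chk.py
```

```text
[461.  -15.1 209.4] [ 3.1 -0.   0. ]
rim min/max [-55.  -60.1  54.1] [86.8 59.3 61.8]
-51 163 ztop 39.3916664756318 y -16.918285609512587 16.977922362267435
-39 443 ztop 53.647914406586025 y -11.640469525097368 11.070592149115846
-27 774 ztop 57.68009637584404 y -12.279071111836943 12.092397966094936
-15 890 ztop 61.71096627289688 y -11.722710416008125 11.577389872095415
-3 1675 ztop 83.8436025436027 y -13.49391250412368 13.393244383231169
9 7979 ztop 126.83636244526033 y -9.274830137646909 9.192172958197691
21 11328 ztop 134.981113507474 y -16.997522776535632 16.999396154511956
33 2093 ztop 73.48045298601883 y -11.546858553355175 10.55936017932861
45 1294 ztop 75.26111353140087 y -7.430115000486422 7.483168592855723
57 634 ztop 75.31900224036724 y -4.804763799296894 4.598640006107539
69 360 ztop 78.20294079993215 y -2.050403255878444 1.9204596493226433
```

>>> apply_moves --deltas '[{"claw":1,"delta_pos":[0,0,0.5],"yaw":0},{"claw":1,"delta_pos":[0,0,0.5],"yaw":0},{"claw":1,"delta_pos":[0,0,0.4],"yaw":0},{"claw":1,"delta_pos":[0,0,0.3],"yaw":0},{"claw":1,"delta_pos":[0,0,0.2],"yaw":0},{"claw":1,"delta_pos":[0,0,0],"yaw":0},{"claw":1,"delta_pos":[0,0,0],"yaw":0}]'

```text
clock: 14.42
eef_pos: [461.6, -15.1, 190.9]
tcp_rot: [3.141, -0.004, 0.031]
contact_force: [3.6, -0.5, 5.1]
opening: 0.26
grasp_force: 40.3
```

```bash
python3 chk.py
```

```text
[461.6 -15.1 190.9] [ 3.1 -0.   0. ]
rim min/max [-19.2 -60.1  54.1] [86.7 59.3 61.6]
-27 765 ztop 47.41033556123732 y -12.305495071075196 11.934730143353956
-15 1202 ztop 48.070129966755914 y -12.277808876613557 11.941485483004932
-3 1879 ztop 65.20087103480458 y -13.572067072904717 13.267494202006434
9 3905 ztop 107.25690406797588 y -9.2099302687287 9.134022189334505
21 11503 ztop 116.54733589508209 y -16.99921336370668 16.99595658626865
33 2295 ztop 48.971162120292995 y -11.818754749522732 11.388032207695069
45 1230 ztop 45.731657924802775 y -8.235518499061161 7.777225476191623
57 756 ztop 44.27435577402848 y -6.449674902195635 5.6588935338713275
69 380 ztop 41.75138951580792 y -2.5046685878705564 1.8354824260040115
```

>>> apply_moves --deltas '[{"claw":1,"delta_pos":[0,0,0.2],"yaw":0},{"claw":1,"delta_pos":[0,0,0.1],"yaw":0},{"claw":1,"delta_pos":[0,0,0],"yaw":0},{"claw":0.3,"delta_pos":[0,0,0],"yaw":0},{"claw":0.05,"delta_pos":[0,0,0],"yaw":0},{"claw":-0.1,"delta_pos":[0,0,0],"yaw":0},{"claw":-0.1,"delta_pos":[0,0,0],"yaw":0},{"claw":-0.1,"delta_pos":[0,0,0],"yaw":0}]'

```text
clock: 15.48
eef_pos: [460.2, -15.1, 187.4]
tcp_rot: [-3.142, 0.0, 0.031]
contact_force: [0.2, -0.2, 0.6]
opening: 0.553
grasp_force: 0.0
```

>>> apply_moves --deltas '[{"claw":-0.1,"delta_pos":[0,0,-2],"yaw":0},{"claw":-0.1,"delta_pos":[0,0,-4],"yaw":0},{"claw":-0.1,"delta_pos":[-2,0,-5],"yaw":0},{"claw":-0.1,"delta_pos":[-3,0,-5],"yaw":0},{"claw":-0.1,"delta_pos":[-2,0,-3],"yaw":0},{"claw":-0.1,"delta_pos":[0,0,0],"yaw":0}]'

```text
clock: 16.23
eef_pos: [389.8, -17.3, 379.5]
tcp_rot: [3.141, -0.004, 0.031]
contact_force: [0.8, -0.3, -0.0]
opening: 0.547
grasp_force: 0.0
```

```bash
python3 chk.py
python3 - <<'E'
from h import *
im,P=cloud('wrist'); cv2.imwrite('pics/wrist5.png',im)
E
```

```text
[389.8 -17.3 379.5] [ 3.1 -0.   0. ]
rim min/max [-87.3 -60.3  54.1] [86.6 59.5 60.8]
-63 272 ztop 45.668351273481164 y -11.701124258619666 10.338219696781234
-51 358 ztop 46.019248463597194 y -12.371871777534496 11.05069414567293
-39 315 ztop 46.308094752093474 y -12.216688871903148 10.964049826751436
-27 338 ztop 46.59922540002645 y -12.132907566666274 11.656031817809577
-15 360 ztop 46.460513025652716 y -12.76849904671969 11.60362268380757
-3 370 ztop 46.24282638957584 y -12.65579850366014 11.524451859588341
9 347 ztop 46.146049533221856 y -11.751641996574989 11.447578442234208
21 337 ztop 46.10744269960347 y -10.89275384793023 10.590552108722969
33 383 ztop 45.33913436878796 y -10.806290999754323 11.31819816961687
45 207 ztop 41.41921490841711 y -7.750420077763601 7.53218639180153
57 113 ztop 39.55421559595285 y -5.370734399568944 5.2072905627065555
69 67 ztop 35.791407700788646 y -2.342909530654033 1.4439316184159048
```

View pics/wrist5.png

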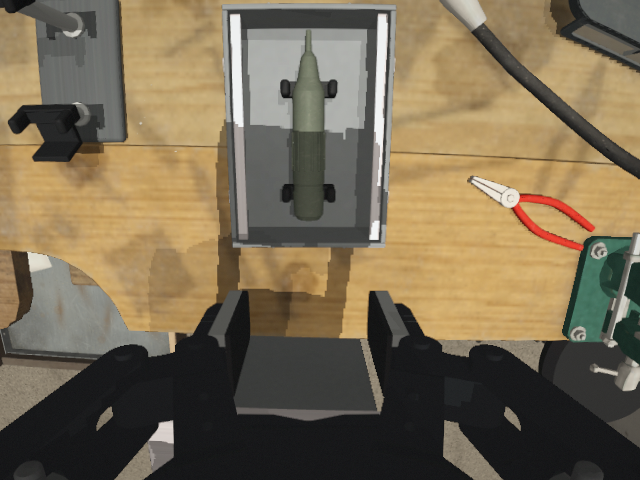

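The handpiece lies level in both cradles at (310,150). Now the tray.

>>> apply_moves --deltas '[{"claw":-0.2,"delta_pos":[0.8,-5,0],"yaw":0},{"claw":-0.2,"delta_pos":[0.8,-5.2,0],"yaw":0},{"claw":-0.2,"delta_pos":[0.8,-5.2,0],"yaw":0},{"claw":-0.2,"delta_pos":[0.8,-5.2,0],"yaw":0},{"claw":-0.2,"delta_pos":[0.8,-5.2,0],"yaw":0},{"claw":-0.2,"delta_pos":[0.8,-5.2,0],"yaw":0},{"claw":-0.2,"delta_pos":[0.8,-5.2,0],"yaw":0},{"claw":-0.2,"delta_pos":[0.6,-4.3,0],"yaw":0.03}]'

```text
clock: 17.32
eef_pos: [440.0, 391.9, 375.0]
tcp_rot: [3.14, 0.002, 0.001]
contact_force: [0.7, -1.1, 0.1]
opening: 0.602
grasp_force: 0.0
```

>>> apply_moves --deltas '[{"claw":-0.2,"delta_pos":[0,0,0],"yaw":0},{"claw":-0.2,"delta_pos":[0,0,0],"yaw":0}]'

```text
clock: 17.58
eef_pos: [439.6, 389.2, 375.5]
tcp_rot: [3.139, 0.002, 0.002]
contact_force: [-0.2, 0.2, 0.2]
opening: 0.599
grasp_force: 0.0
```

Run:
```python
from h import *
np.set_printoptions(precision=1,suppress=True)
X=np.load('case.npy'); q=X[(abs(X[:,0])<100)&(abs(X[:,1])<70)&(X[:,2]>54)&(X[:,2]<62)]; print('rim case frame',rect(q))
h=X[(abs(X[:,0])<80)&(abs(X[:,1])<12)&(X[:,2]>30)&(X[:,2]<50)]; print('hp x',h[:,0].min(),h[:,0].max())
s=r.sense();print(s['eef_pos'],s['tcp_rot'])
im,P=cloud('wrist'); cv2.imwrite('pics/wrist6.png',im);np.save('wrist6.npy',P)
q=sel(P,(400,620),(310,470),(18,26)); print('tray',len(q),rect(q),np.median(q[:,2]))
q=sel(P,(450,570),(370,410),(27,34)); print('bar',len(q),rect(q),np.median(q[:,2]))
```

```text
rim case frame ((-0.3570709228515625, -0.33383941650390625), (120.5615463256836, 174.55535888671875), 89.96729278564453)
hp x -70.08846414494027 74.99988041867817
[439.6 389.2 375.5] [3.1 0.  0. ]
tray 3397 ((508.7403259277344, 389.1825256347656), (160.9766387939453, 107.66275787353516), 0.04523923248052597) 22.477372988891943
bar 1193 ((508.5744323730469, 389.0219421386719), (68.72190856933594, 10.536090850830078), 0.32559138536453247) 30.304688199174336
```

View pics/wrist6.png

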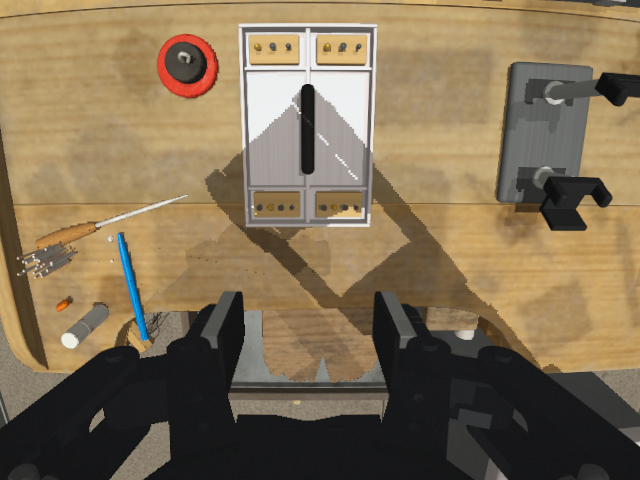

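>>> apply_moves --deltas '[{"claw":0,"delta_pos":[3.45,0,2.5],"yaw":0},{"claw":0,"delta_pos":[3.45,0,4],"yaw":0},{"claw":0,"delta_pos":[0,0,4.5],"yaw":0},{"claw":0,"delta_pos":[0,0,2.5],"yaw":0},{"claw":0,"delta_pos":[0,0,0],"yaw":0},{"claw":0,"delta_pos":[0,0,0],"yaw":0}]' --grip_force 70

```text
clock: 18.38
eef_pos: [509.3, 389.2, 243.6]
tcp_rot: [-3.141, -0.001, 0.0]
contact_force: [0.1, 0.1, 0.6]
opening: 0.501
grasp_force: 0.0
```

>>> apply_moves --deltas '[{"claw":0,"delta_pos":[0,0,3],"yaw":0},{"claw":0,"delta_pos":[0,0,2.5],"yaw":0},{"claw":0,"delta_pos":[0,0,0.95],"yaw":0},{"claw":0.3,"delta_pos":[0,0,0],"yaw":0},{"claw":1,"delta_pos":[0,0,0],"yaw":0},{"claw":1,"delta_pos":[0,0,0],"yaw":0},{"claw":1,"delta_pos":[0,0,0],"yaw":0},{"claw":1,"delta_pos":[0,0,0],"yaw":0}]'

```text
clock: 19.38
eef_pos: [509.3, 390.0, 179.6]
tcp_rot: [-3.14, -0.002, 0.001]
contact_force: [-0.8, 0.1, 6.4]
opening: 0.114
grasp_force: 70.3
```

>>> apply_moves --deltas '[{"claw":1,"delta_pos":[0,0,-1],"yaw":0},{"claw":1,"delta_pos":[0,0,-3],"yaw":0},{"claw":1,"delta_pos":[0,0,-4.5],"yaw":0},{"claw":1,"delta_pos":[0,0,-4.5],"yaw":0},{"claw":1,"delta_pos":[0,0,-3],"yaw":0},{"claw":1,"delta_pos":[0,0,0],"yaw":0}]'

```text
clock: 20.12
eef_pos: [509.3, 389.9, 341.1]
tcp_rot: [-3.138, -0.004, 0.001]
contact_force: [-0.2, 0.2, -2.2]
opening: 0.114
grasp_force: 69.1
```

>>> apply_moves --deltas '[{"claw":1,"delta_pos":[-0.4,3.5,0],"yaw":0},{"claw":1,"delta_pos":[-0.6,5,0],"yaw":0},{"claw":1,"delta_pos":[-0.7,5.5,0],"yaw":0},{"claw":1,"delta_pos":[-0.8,6,0],"yaw":0},{"claw":1,"delta_pos":[-0.8,6,0],"yaw":0},{"claw":1,"delta_pos":[-0.7,6,0],"yaw":0},{"claw":1,"delta_pos":[-0.6,5,0],"yaw":0},{"claw":1,"delta_pos":[-0.4,3.5,0],"yaw":0}]'

```text
clock: 21.12
eef_pos: [457.8, -17.4, 336.8]
tcp_rot: [3.142, 0.002, -0.0]
contact_force: [0.4, 0.1, -2.3]
opening: 0.114
grasp_force: 69.1
```

>>> apply_moves --deltas '[{"claw":1,"delta_pos":[0,0,0],"yaw":-0.03},{"claw":1,"delta_pos":[0,0,4],"yaw":0},{"claw":1,"delta_pos":[0,0,4],"yaw":0},{"claw":1,"delta_pos":[0,0,1.5],"yaw":0},{"claw":1,"delta_pos":[0,0,0],"yaw":0},{"claw":1,"delta_pos":[0,0,0],"yaw":0}]'

```text
clock: 21.88
eef_pos: [459.7, -15.3, 243.9]
tcp_rot: [3.142, -0.001, 0.031]
contact_force: [-0.2, -0.6, -2.8]
opening: 0.112
grasp_force: 69.1
```

```bash
cat > tr.py <<'E'
from h import *
np.set_printoptions(precision=2,suppress=True)
s=r.sense();e=s['eef_pos'];print(e,s['tcp_rot'])
im,P=cloud('wrist'); np.save('tr.npy',P)
zt=e[2]-179.6+22
q=sel(P,(e[0]-110,e[0]+110),(e[1]-80,e[1]+80),(zt-5,zt+5)); print('tray top',zt,len(q),rect(q))
A=np.c_[q[:,:2]-e[:2],np.ones(len(q))]; print('plane',np.linalg.lstsq(A,q[:,2],rcond=None)[0])
for side in (lambda q:q[:,1]-e[1]<-48, lambda q:q[:,1]-e[1]>48):
    w=q[side(q)]; print('long edge: y range',np.percentile(w,[1,99],axis=0)[:,1],len(w),'fit',np.polyfit(w[:,0]-e[0],w[:,1],1))
w=q[q[:,0]-e[0]>70]; print('front edge xmax',np.percentile(w[:,0],[50,99]))
q=sel(P,(350,570),(-110,80),(54,62)); print('rim',len(q),rect(q))
E
python3 tr.py
```

```text
[459.73 -15.27 243.91] [ 3.14 -0.    0.03]
tray top 86.30940831525348 13829 ((476.7895812988281, -15.137393951416016), (125.20230865478516, 108.16490173339844), 1.8276971578598022)
plane [ 0.01  0.   85.55]
long edge: y range [-68.51 -63.35] 3372 fit [  0.03 -66.57]
long edge: y range [33.64 39.96] 3606 fit [ 0.02 36.15]
front edge xmax [537.28 540.42]
rim 3637 ((543.9478759765625, -12.875991821289062), (4.526369571685791, 119.84123229980469), 1.7830939292907715)
```

Tray and case centres agree to within 0.5 mm, yaw 1.8° for both, so I lower it.

>>> apply_moves --deltas '[{"claw":1,"delta_pos":[0,0,0.4],"yaw":0},{"claw":1,"delta_pos":[0,0,0.4],"yaw":0},{"claw":1,"delta_pos":[0,0,0.4],"yaw":0},{"claw":1,"delta_pos":[0,0,0.2],"yaw":0},{"claw":1,"delta_pos":[0,0,0.1],"yaw":0},{"claw":1,"delta_pos":[0,0,0.1],"yaw":0},{"claw":1,"delta_pos":[0,0,0],"yaw":0}]'

```text
clock: 22.8
eef_pos: [459.1, -15.5, 227.5]
tcp_rot: [-3.142, 0.0, 0.031]
contact_force: [-3.7, -0.0, 7.6]
opening: 0.115
grasp_force: 70.9
```

```bash
python3 tr.py
```

```text
[459.06 -15.51 227.52] [-3.14  0.    0.03]
tray top 69.9191412620884 13915 ((475.8451232910156, -15.022201538085938), (125.466064453125, 107.53946685791016), 1.9419505596160889)
plane [ 0.01  0.   69.17]
long edge: y range [-68.78 -63.59] 3405 fit [  0.03 -66.78]
long edge: y range [33.35 39.71] 3623 fit [ 0.02 35.91]
front edge xmax [536.36 539.44]
rim 19137 ((477.7776794433594, -14.877922058105469), (136.8173828125, 120.64530944824219), 1.5197597742080688)
```

>>> apply_moves --deltas '[{"claw":0.5,"delta_pos":[0,0,0],"yaw":0},{"claw":0.2,"delta_pos":[0,0,0],"yaw":0},{"claw":0,"delta_pos":[0,0,0],"yaw":0},{"claw":0,"delta_pos":[0,0,0],"yaw":0},{"claw":0,"delta_pos":[0,0,-2],"yaw":0},{"claw":0,"delta_pos":[0,0,-4],"yaw":0},{"claw":0,"delta_pos":[-2,0,-5],"yaw":0},{"claw":0,"delta_pos":[-4,0,-4],"yaw":0}]'

```text
clock: 23.85
eef_pos: [399.5, -17.4, 378.9]
tcp_rot: [3.141, -0.002, 0.031]
contact_force: [0.3, -1.1, 0.4]
opening: 0.503
grasp_force: 0.0
```

>>> apply_moves --deltas '[{"claw":0,"delta_pos":[0,0,0],"yaw":0},{"claw":0,"delta_pos":[0,0,0],"yaw":0}]'

```text
clock: 24.1
eef_pos: [399.3, -17.3, 376.9]
tcp_rot: [3.142, -0.001, 0.031]
contact_force: [0.9, 0.8, -0.9]
opening: 0.499
grasp_force: 0.0
```

Run:
```python
from h import *
np.set_printoptions(precision=2,suppress=True)
s=r.sense();print(s['eef_pos'],s['opening'],s['grasp_force'],s['contact_force'])
im,P=cloud('wrist'); cv2.imwrite('pics/wrist7.png',im)
q=sel(P,(360,560),(-80,60),(66,74)); print('tray',len(q),rect(q)); A=np.c_[q[:,:2]-[459,-15],np.ones(len(q))]; print(np.linalg.lstsq(A,q[:,2],rcond=None)[0])
q=sel(P,(350,570),(-100,80),(54,62)); print('rim',rect(q),np.median(q[:,2]))
im,P=cloud('side'); cv2.imwrite('pics/side7.png',im)
q=sel(P,(600,770),(80,290),(32,39)); A=np.c_[q[:,:2]-[685,190],np.ones(len(q))]; print('lid',np.linalg.lstsq(A,q[:,2],rcond=None)[0])
```

```text
[399.3  -17.34 376.91] 0.4994601824860071 0.0 [ 0.87  0.75 -0.9 ]
tray 4573 ((457.79754638671875, -15.22418212890625), (161.2481231689453, 107.70536804199219), 1.5087794065475464)
[-0.    0.   70.04]
rim ((458.921142578125, -15.376091003417969), (174.48724365234375, 120.48416900634766), 1.6487964391708374) 59.411190642679685
lid [ 0.   -0.   35.82]
```

View pics/wrist7.png

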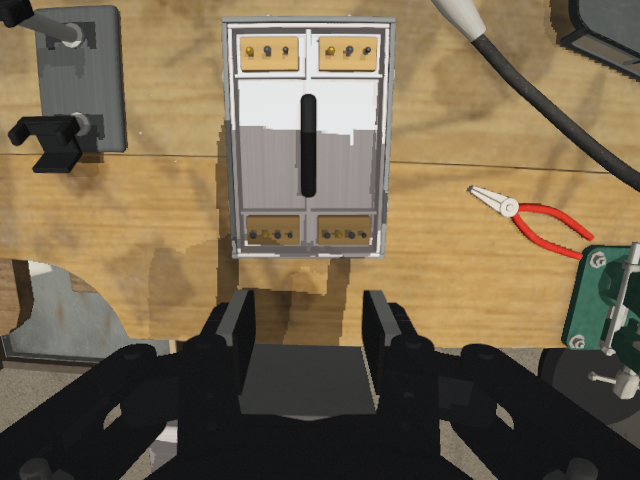

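The tray sits level in the case (top at z = 70, offset about 1 mm), the lid is flat, and the robot touches nothing. I'm handing in.

```bash
python3 -c "
from rig import r
print(r.sign_off())"
```

```text
the job is handed in; nothing more can be done
None
```

The job is handed in at about 24 s of the 69 s allowed: the lid lies flat on the bench, knob up, the handpiece is in both cradles, and the tray sits level on its ledges about 1 mm off centre; nothing was dropped and the other things on the bench were left alone, though sign-off returned no verdict.

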